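# Steam the eggs in the rice cooker

## Task

The eggs are in the steaming basket of the rice cooker. Push its lid down until it clicks shut and stays shut, then press the steam key (the small key at the left end of the row on the front console, with three wavy lines) fully in and let it come back, and after that press the large start key at the right end of the row fully in. Only push and press: leave the small rice key alone, and do not pick up or knock about the tumbler, mug or salt shaker beside the cooker.

Things in the scene. Friction and masses are not known exactly. Their poses are not given: they have to be found in the camera images.
- cooker: white round mini rice cooker, fixed to the worktop: drum 212 mm across, 130 mm high, in front of it a console 214 mm wide that faces the robot and reaches to x = -0.190. Origin: centre of the drum's underside, on the worktop; -x points out of its front, +y left as seen from the robot, z up. The console's top slopes 16 deg down to the front: height 115 mm at x = -0.100, 90 mm at x = -0.190
- cooker_lid (a joint): hinge of the round domed white lid (208 mm across, 36 mm thick), rad: 0 fully shut, 0.75 its open stop, where a spring holds it with the front edge (226 mm from the hinge) raised. Pushed down to 0 (some 6 N at lid_push) its hook snaps under a catch in the console, which holds it at about 0.007; let go before that, it springs open. Shut, its top is 168 mm above the worktop
- lid_hinge (a point): middle of the lid's hinge axis, at the back of the cooker, 135 mm above the worktop; the axis is the cooker's y axis and the lid opens by turning about +y (front edge up)
- lid_push (a point): point on the outer (upper) face of the lid near its front edge, on the middle line, 180 mm in front of the hinge axis and 26 mm above it when the lid is shut; moves with the lid. Its x axis runs along the lid from front to hinge, its z axis is square to the lid, outward
- steam_key (a joint): travel of the steam key, in m: 0 out, 0.005 fully in; sprung, comes back by itself; about 1 N to start it, 3.6 N fully in
- steam_key_top (a point): centre of the top face of the steam key: round grey key, 23 mm across, 7 mm proud of the console, with three wavy lines. Its z axis points out of the key (16 deg from vertical, towards the front); the key is pressed along -z
- rice_key (a joint): travel of the rice key, in m: 0 out, 0.005 in; not to be pressed
- rice_key_top (a point): centre of the top face of the rice key: same round key with three grains, 44 mm to the right of the steam key
- start_key (a joint): travel of the start key, in m: 0 out, 0.005 fully in; sprung as the steam key
- start_key_top (a point): centre of the top face of the start key: the largest key, round, 32 mm across, 7 mm proud, with a triangle. Its z axis points out of the key; the key is pressed along -z
- tumbler: glass tumbler, 80 mm across, 91 mm high, to the left of the cooker; origin at the centre of its underside; to be left alone
- mug: spotted mug, 82 mm across, 117 mm with its handle, 91 mm high, to the left of the cooker farther back; origin at the underside; to be left alone
- salt_shaker: glass salt shaker, 44 mm across, 90 mm high, to the right of the cooker; origin at the centre of its underside; to be left alone
- release_bar_top (a point): middle of the top of the release bar, 12 x 44 mm, 7 mm proud, on the console between the display and the lid (cooker frame x = -0.139, y = 0, height 111 mm); pressed, it lets the lid spring open again: not to be pressed

How it is judged:
By the outcome, as a careful person would: the job done as asked, in the order asked, and still so for the second after the job is handed in, with the robot touching nothing.
It also fails if it takes over 48 s, if anything falls off the work surface, if the arm or the gripper's body presses on something with over 40 N, if the wrist force passes 120 N, or if a joint passes its speed limit or range.

## Robot

A 7-joint arm with a two-finger parallel gripper is mounted at the origin on a cart in front of the work surface, level with it; the furniture and walls round the work are solid. World frame = base frame: x ahead of the robot, y to its left, z up, the work surface at z = 0. Lengths are in mm, angles in rad, forces in N, time in s.
With the tool pointing down it reaches from about 400 to 925 mm from the base axis. Payload 4.1 kg.
Tool frame: the origin (TCP) lies midway between the tips of the shut fingers; the grasp point (between the pads) lies 19 mm behind it; z points along the fingers, y is the line along which they close (so a half turn about z gives the same grasp; the last joint's range is limited). The gripper opens to 85 mm and grips with 20 to 120 N. Pads are 22 mm wide; open, the fingers measure 114 mm over their backs; the gripper's body (76 mm by 85 mm) begins 54 mm behind the grasp point. The pads swing forward as they close: fully open they stand 13 mm farther back than shut.
Start: joints at [-1.384, 0.398, 0.045, 1.537, -0.019, 1.207, -0.051], TCP at [183.229, 623.675, 231.347] pointing down, gripper open.
Joint ranges: [-2.82, 2.82], [-0.49, 2.23], [-1.37, 1.46], [0, 2.46], [-1.36, 4.5], [0.23, 2], [-2.94, 2.94]. Speed limits (rad/s): [2.57, 2.57, 3.14, 3.14, 3.14, 3.14, 3.14].

## Interface

Orientations are given as a unit quaternion [x, y, z, w].
In Python, from station import env, imaging, models gives the robot as it stands.
- The arm moves only by the tool drive_tool, never from a script. Its argument "rows" is a list of rows, each a list of 7 numbers: the shift along the tool's x, y, z in m, then the turn, a rotation vector about the tool's x, y, z in degrees, then the finger opening in m, from 0 to 0.0854. In form: [[x, y, z, ax, ay, az, claw], ...]. A call has exactly 10 rows; each row is the pose to reach, as a shift and turn from the pose commanded when the call began, along the tool's axes at that moment; what a row does not reach only later rows make up. A row lasts 1/8 s, in which the tool goes at most 62.5 mm and 10.7 degrees, less where a joint would pass 70% of its speed; a pose out of reach is approached as far as the arm can. A call with a gripper value outside its range is refused whole. The fingers move at their own pace and stop on an object; "squeeze" is the grip in N (left out, the last holds). Time passes only in rows, so rows that repeat a pose let the fingers close, or fill a call up. It gives the time, the measured TCP pose, the force, the opening and the grip force at its end, in the units of the state.
- env.observe(): the state, without advancing time (a new reading comes with each control period).
- imaging.read_camera(name): name is "scene" or "top" or "wrist"; returns a dict with "frame" (400x640x3 uint8, red, green, blue), "fx", "fy", "cx", "cy" (pixels), "rvec" (rotation vector, rad) and "tvec" (3), from world to camera coordinates, as OpenCV has them; the wrist camera has in their place "hand_eye" (4x4, takes a point from camera to tool coordinates, whose origin is the TCP and whose axes are the flange's). Camera axes: x right, y down, z forward; pixel columns grow to the right and rows downward; lengths in mm; the calibration is good to about 2 mm. A picture is of the moment at which its call begins: read the wrist's pose just before it. There is no depth.
- env.close_job(): hands the job in; it is judged then, once.
Trained networks look in a picture, given as the dict that the camera call returned (one of the last four; its "shot" number tells which), for a name from the list of things; names that differ only in an ending like _2 or _b are one class to them, and where a whole thing is asked for, a point or a joint stands for the part that bears it (a point fixed in the world has none). Each returns a list of dicts, best first, with "conf" (0 to 1); they miss things now and then, are a little off and sometimes report something else, mostly with a low value. They report only what shows in the picture. A call takes as long as a camera call.
- models.boxes_of(picture, label): "location" ([x, y, z] in mm, in the coordinates of the camera as it stood for that picture, good to about 4 mm: the middle of the surface that is visible of it).
- models.silhouettes(picture, label): "region" (400x640 bool, what is visible of it).
The state is a dict: "clock": time; "qpos": joint angles; "qvel": joint speeds; "effort": joint torques, N m; "tool_pos": TCP position; "tcp_rot": TCP orientation; "ft_force": force on the tool from outside, world axes, zero at the start; "moment": the same for the moment, N m; "grip_width": finger opening in mm; "finger_force": force on a finger pad.
Only numpy, scipy, OpenCV 4.12 (cv2) and the standard library are available. Lean on these libraries where they do the work, as an engineer would, in place of code of your own. Each camera call takes 0.05 s, during which the arm holds its last target. There are 200 camera calls.

## Working session

There is one attempt and no reset: what is moved stays moved. The work goes in short steps, Python scripts to look and compute and a tool call to move; the robot and the scene stay as the last step left them, time stands still between calls to the robot, and variables do not carry over. Pictures are saved under pics/ and viewed, at most 10 in all, crops included, and the job is handed in when it is done.

Besides the shell and the picture viewer there is one more tool, called after "Emit:" as name([rows], argument=value, ...), one row to a line, values as JSON. drive_tool: Moves the arm, as the interface text tells. Its arguments: {"type":"object","properties":{"rows":{"type":"array","items":{"type":"array","items":{"type":"number"}}},"squeeze":{"type":"number"}},"required":["rows"]}

```bash
mkdir -p pics; ls; cat > h.py <<'E'
import numpy as np, cv2
from scipy.spatial.transform import Rotation as R
from station import env, imaging, models
def shot(name,save=None):
    s=env.observe(); p=imaging.read_camera(name)
    if save: cv2.imwrite('pics/'+save,p['frame'][:,:,::-1])
    if name=='wrist':
        T=np.eye(4);T[:3,:3]=R.from_quat(s['tcp_rot']).as_matrix();T[:3,3]=s['tool_pos']
        p['c2w']=T@p['hand_eye']
    else:
        M=np.eye(4);M[:3,:3]=cv2.Rodrigues(np.array(p['rvec'],float))[0];M[:3,3]=np.ravel(p['tvec']);p['c2w']=np.linalg.inv(M)
    return p
def find(p,label):
    out=[]
    for d in models.boxes_of(p,label)[:2]:
        w=p['c2w']@np.r_[d['location'],1]; out.append((round(d['conf'],2),w[:3].round(1).tolist()))
    return out
def px(p,w):
    c=np.linalg.inv(p['c2w'])@np.r_[w,1]; return [p['fx']*c[0]/c[2]+p['cx'],p['fy']*c[1]/c[2]+p['cy']]
def ray(p,u,v,z):
    d=p['c2w'][:3,:3]@np.array([(u-p['cx'])/p['fx'],(v-p['cy'])/p['fy'],1]);o=p['c2w'][:3,3]
    return o+d*(z-o[2])/d[2]
E
python3 - <<'E'
from h import *
s=env.observe();print(s)
ps={}
for n in ['scene','top','wrist']:
    p=shot(n,n+'0.png');print(n)
    for l in ['cooker','cooker_lid','lid_push','steam_key_top','rice_key_top','start_key_top','tumbler','mug','salt_shaker']:
        print(l,find(p,l))
a=cv2.imread('pics/scene0.png');b=cv2.imread('pics/top0.png')
E
```

```text
pics
{'clock': 0.0, 'qpos': array([-1.38399201,  0.3991873 ,  0.0450159 ,  1.53786399, -0.01868817,
        1.20690999, -0.05067278]), 'qvel': array([ 1.00308940e-06, -2.02302511e-03,  1.24322077e-04, -2.14480296e-03,
       -5.12680054e-04, -4.57621035e-04,  8.92354893e-04]), 'effort': array([ 2.27782216e-04, -4.75118101e+01,  1.36485804e+00, -2.54219270e+01,
        1.15548185e-02,  9.22588399e-03, -7.51221336e-06]), 'tool_pos': array([183.04838779, 623.03635368, 230.27326992]), 'tcp_rot': array([ 1.42336849e-01,  9.89817798e-01, -9.71295679e-04, -6.97069387e-05]), 'ft_force': array([-0.34209526,  0.18704333, -0.14738187]), 'moment': array([-0.0015675 , -0.01559346, -0.01138602]), 'finger_force': 0.0, 'grip_width': 85.09822931675997}
scene
cooker [(0.66, [558.3, 2.3, 101.3]), (0.18, [570.2, -169.6, 55.9])]
cooker_lid [(0.63, [595.9, -2.3, 270.8]), (0.61, [446.3, 83.6, 103.6])]
lid_push [(0.98, [600.4, -5.1, 269.3]), (0.52, [570.3, -171.9, 57.7])]
steam_key_top [(0.46, [453.7, 80.3, 107.8])]
rice_key_top [(0.46, [459.2, 35.6, 108.1])]
start_key_top [(0.49, [472.9, -75.2, 101.5])]
tumbler [(0.9, [471.3, 208.6, 57.0]), (0.32, [613.7, 226.2, 61.7])]
mug [(0.76, [615.1, 230.9, 65.7]), (0.47, [556.1, 5.9, 100.1])]
salt_shaker [(0.67, [573.0, -170.7, 54.6]), (0.53, [473.3, -72.7, 100.6])]
top
cooker [(0.88, [580.8, 14.5, 129.7])]
cooker_lid [(0.66, [634.0, 20.3, 255.5]), (0.17, [586.6, -162.3, 77.4])]
lid_push [(0.91, [637.0, 18.1, 249.4])]
steam_key_top [(0.49, [453.3, 80.9, 106.2])]
rice_key_top []
start_key_top [(0.67, [454.1, 78.8, 105.2]), (0.48, [472.0, -75.9, 102.8])]
tumbler [(0.56, [473.2, 219.6, 31.4]), (0.28, [470.8, -76.7, 103.6])]
mug [(0.62, [629.1, 236.0, 38.0])]
salt_shaker [(0.78, [581.3, -163.9, 77.6])]
wrist
cooker []
cooker_lid []
lid_push []
steam_key_top []
rice_key_top []
start_key_top []
tumbler []
mug []
salt_shaker []
```

View pics/scene0.png

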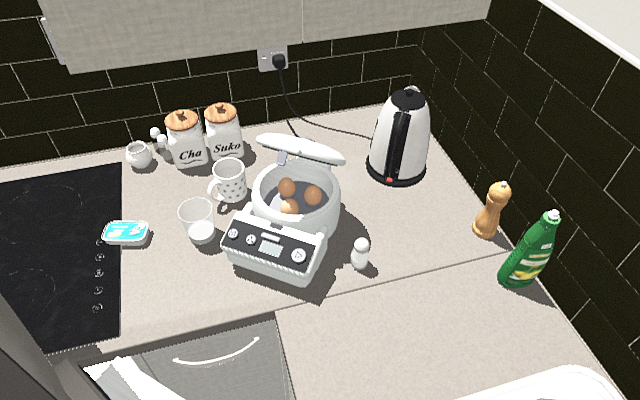

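View pics/top0.png

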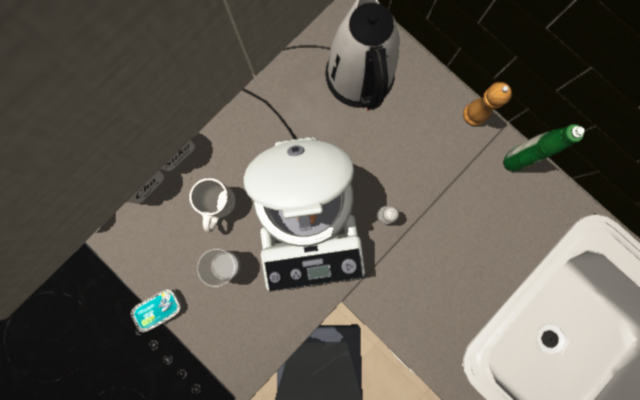

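The scene picture shows the lid open, with the steam key at about (234,234), the rice key at (250,240) and the start key at (298,256). The top picture agrees, and the cooker is turned about 7°. Next I work out the first move.

```bash
cat >> h.py <<'E'
def go(pos,yaw=7.0,tilt=0.0):
    """shift (m) and turn (deg) in tool axes to reach pos, tool x=-cooker x, tilted back to robot by tilt"""
    s=env.observe();R0=R.from_quat(s['tcp_rot'])
    a,t=np.radians([yaw,tilt]);c=np.array([np.cos(a),np.sin(a),0])
    z=np.array([0,0,-1])*np.cos(t)+c*np.sin(t); y=np.array([-np.sin(a),np.cos(a),0]); x=np.cross(y,z)
    R1=R.from_matrix(np.c_[x,y,z])
    return (R0.inv().apply(np.array(pos)-s['tool_pos'])/1000).round(4).tolist()+(R0.inv()*R1).as_rotvec(degrees=True).round(1).tolist()
E
python3 -c "
from h import *
print(imaging.read_camera('wrist')['hand_eye'].round(2))
print(go([480,10,330]))"
```

```text
[[   0.     -0.95   -0.32   84.42]
 [   1.      0.      0.      0.84]
 [  -0.     -0.32    0.95 -142.52]
 [   0.      0.      0.      1.  ]]
[-0.4577, -0.5051, -0.0987, 0.0, 0.0, -23.4]
```

Emit:
drive_tool([
  [-0.02, -0.03, -0.04, 0, 0, -2, 0],
  [-0.06, -0.07, -0.08, 0, 0, -5, 0],
  [-0.1, -0.11, -0.099, 0, 0, -8, 0],
  [-0.14, -0.155, -0.099, 0, 0, -11, 0],
  [-0.18, -0.2, -0.099, 0, 0, -14, 0],
  [-0.22, -0.245, -0.099, 0, 0, -17, 0],
  [-0.26, -0.29, -0.099, 0, 0, -20, 0],
  [-0.3, -0.335, -0.099, 0, 0, -22, 0],
  [-0.34, -0.375, -0.099, 0, 0, -23.4, 0],
  [-0.38, -0.42, -0.099, 0, 0, -23.4, 0],
])

```text
clock: 2.8
tool_pos: [430.1, 112.0, 330.7]
tcp_rot: [-0.062, 0.998, 0.001, 0.001]
ft_force: [0.8, 0.7, -0.2]
grip_width: 0.0
finger_force: 0.0
```

```bash
python3 -c "
from h import *
print(go([480,10,330]),env.observe()['tool_pos'])"
```

```text
[-0.0369, -0.1074, 0.0006, 0.1, 0.1, 0.1] [430.11246323 112.01188781 330.67094455]
```

Emit:
drive_tool([
  [-0.01, -0.03, 0, 0, 0, 0, 0],
  [-0.025, -0.07, 0, 0, 0, 0, 0],
  [-0.037, -0.105, 0, 0, 0, 0, 0],
  [-0.037, -0.107, 0, 0, 0, 0, 0],
  [-0.037, -0.107, 0, 0, 0, 0, 0],
  [-0.037, -0.107, 0, 0, 0, 0, 0],
  [-0.037, -0.107, 0, 0, 0, 0, 0],
  [-0.037, -0.107, 0, 0, 0, 0, 0],
  [-0.037, -0.107, 0, 0, 0, 0, 0],
  [-0.037, -0.107, 0, 0, 0, 0, 0],
])

```text
clock: 4.05
tool_pos: [479.3, 12.0, 330.3]
tcp_rot: [-0.061, 0.998, 0.0, 0.0]
ft_force: [-0.1, -0.2, 0.2]
grip_width: 0.0
finger_force: 0.0
```

```bash
python3 - <<'E'
from h import *
p=shot('wrist','w1.png')
for l in ['steam_key_top','rice_key_top','start_key_top','lid_push']: print(l,find(p,l))
print(env.observe()['clock'],go([622,22,330]))
for w in ([453.5,80.5,106],[472.5,-75.5,104],[622,22,277]): print(px(p,w))
E
```

```text
steam_key_top [(0.91, [454.5, 83.0, 107.0])]
rice_key_top [(0.8, [459.5, 41.0, 100.6])]
start_key_top [(0.64, [476.2, -69.2, 104.3]), (0.19, [478.1, 5.7, 109.7])]
lid_push [(0.71, [588.6, 26.4, 289.8]), (0.52, [520.5, 3.5, 106.4])]
4.3 [-0.1429, -0.0074, 0.0003, 0.0, 0.0, 0.0]
[np.float64(383.6685989022482), np.float64(145.10203971945901)]
[np.float64(236.79062796516894), np.float64(144.51060112162656)]
[np.float64(306.47767734203035), np.float64(399.01705035640924)]
```

View pics/w1.png

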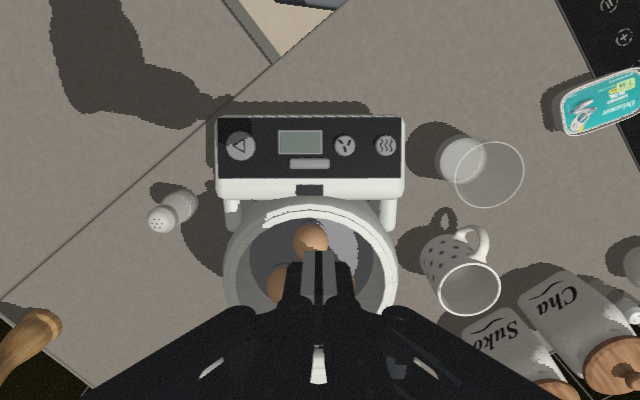

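The wrist picture shows the steam key at (386,145), the rice key at (344,145) and the start key at (240,146). The console spans columns 217–404 and its front edge is at row 117. The cooker looks square to the tool, so the 7° holds.

```bash
python3 - <<'E'
from h import *
p=shot('wrist')
st=ray(p,386,145,106);sa=ray(p,240,146,105);f=ray(p,310.5,117,90)
c=np.array([.9925,.122,0]);o=f+190*c
print(st,sa,f,o)
for q in (st,sa): print(((q-o)@c), (q-o)@[-.122,.9925,0])
L=o+8*c;print(L,go([*L[:2],320]),go([*L[:2],277]))
E
```

```text
[453.09718339  82.84787383 106.        ] [473.45578768 -71.89706759 105.        ] [435.5739433   -0.61658124  90.        ] [624.1489433   22.56341876  90.        ]
-162.41416818566904 80.70063636160673
-161.08713627955177 -75.36746772149881
[632.0889433   23.53941876  90.        ] [-0.1531, -0.0071, 0.0103, 0.0, 0.0, 0.0] [-0.1531, -0.0071, 0.0533, 0.0, 0.0, 0.0]
```

Emit:
drive_tool([
  [-0.03, -0.002, 0, 0, 0, 0, 0],
  [-0.07, -0.004, 0, 0, 0, 0, 0],
  [-0.11, -0.006, 0, 0, 0, 0, 0],
  [-0.14, -0.007, 0, 0, 0, 0, 0],
  [-0.153, -0.007, 0.005, 0, 0, 0, 0],
  [-0.153, -0.007, 0.015, 0, 0, 0, 0],
  [-0.153, -0.007, 0.025, 0, 0, 0, 0],
  [-0.153, -0.007, 0.035, 0, 0, 0, 0],
  [-0.153, -0.007, 0.04, 0, 0, 0, 0],
  [-0.153, -0.007, 0.04, 0, 0, 0, 0],
])

```text
clock: 5.6
tool_pos: [631.5, 23.8, 290.0]
tcp_rot: [-0.061, 0.998, 0.0, -0.0]
ft_force: [0.3, -0.2, -0.4]
grip_width: -0.2
finger_force: 0.0
```

Emit:
drive_tool([
  [0.004, 0, 0.01, 0, 0, 0, 0],
  [0.011, 0, 0.021, 0, 0, 0, 0],
  [0.02, 0, 0.032, 0, 0, 0, 0],
  [0.029, 0, 0.043, 0, 0, 0, 0],
  [0.037, 0, 0.054, 0, 0, 0, 0],
  [0.044, 0, 0.066, 0, 0, 0, 0],
  [0.05, 0, 0.077, 0, 0, 0, 0],
  [0.055, 0, 0.09, 0, 0, 0, 0],
  [0.06, 0, 0.103, 0, 0, 0, 0],
  [0.062, 0, 0.11, 0, 0, 0, 0],
])

```text
clock: 6.85
tool_pos: [569.8, 16.0, 179.2]
tcp_rot: [-0.061, 0.998, -0.0, -0.001]
ft_force: [-2.4, -0.6, 3.5]
grip_width: 0.1
finger_force: 1.6
```

Emit:
drive_tool([
  [0.002, 0, 0.004, 0, 0, 0, 0],
  [0.003, 0, 0.008, 0, 0, 0, 0],
  [0.004, 0, 0.012, 0, 0, 0, 0],
  [0.004, 0, 0.015, 0, 0, 0, 0],
  [0.004, 0, 0.017, 0, 0, 0, 0],
  [0.004, 0, 0.018, 0, 0, 0, 0],
  [0.004, 0, 0.019, 0, 0, 0, 0],
  [0.004, 0, 0.02, 0, 0, 0, 0],
  [0.004, 0, 0.021, 0, 0, 0, 0],
  [0.004, 0, 0.021, 0, 0, 0, 0],
])

```text
clock: 8.1
tool_pos: [566.6, 15.6, 164.0]
tcp_rot: [-0.061, 0.998, 0.002, 0.0]
ft_force: [-13.3, 0.9, 31.2]
grip_width: -0.3
finger_force: 16.2
```

Emit:
drive_tool([
  [0.004, 0, 0.01, 0, 0, 0, 0],
  [0.004, 0, 0.0, 0, 0, 0, 0],
  [0.004, 0, -0.02, 0, 0, 0, 0],
  [0.004, 0, -0.05, 0, 0, 0, 0],
  [0.01, 0, -0.08, 0, 0, 0, 0],
  [0.03, 0, -0.11, 0, 0, 0, 0],
  [0.05, 0.01, -0.13, 0, 0, 0, 0],
  [0.07, 0.02, -0.13, 0, 0, 0, 0],
  [0.08, 0.03, -0.13, 0, 0, 0, 0],
  [0.08, 0.03, -0.13, 0, 0, 0, 0],
])

```text
clock: 9.35
tool_pos: [483.1, 36.7, 289.1]
tcp_rot: [-0.062, 0.998, 0.001, 0.0]
ft_force: [0.5, 0.3, -0.5]
grip_width: -0.1
finger_force: 0.0
```

```bash
python3 - <<'E'
from h import *
p=shot('wrist','w2.png');shot('scene','s2.png')
print(env.observe()['tool_pos'])
for l in ['steam_key_top','start_key_top']: print(l,find(p,l))
for w in ([453.1,82.8,106],[473.5,-71.9,105]): print(px(p,w))
a=cv2.imread('pics/w2.png');b=cv2.imread('pics/s2.png')[100:300,150:400]
cv2.imwrite('pics/m2.png',np.hstack([cv2.resize(a,(400,250)),cv2.resize(b,(312,250))]))
E
```

```text
[483.85852277  35.56093027 289.15005972]
steam_key_top [(0.67, [454.2, 83.7, 107.2]), (0.17, [462.2, 42.6, 105.3])]
start_key_top [(0.83, [475.6, -68.5, 108.0])]
[np.float64(368.860298546635), np.float64(145.73924185443258)]
[np.float64(204.6042590176334), np.float64(146.56427274473327)]
```

View pics/m2.png

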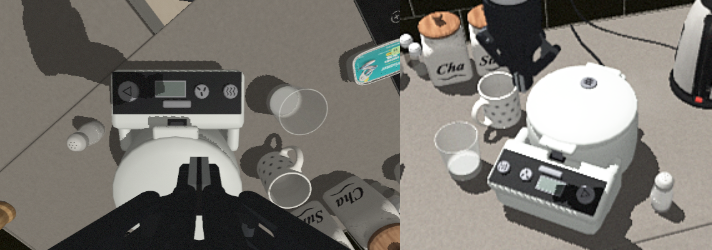

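Both views show the lid shut and latched. The keys sit within about 1–2 px of where I projected them. Next is the approach to the steam key, with the tool tilted along the key axis.

```bash
python3 - <<'E'
from h import *
n=np.array([-.2756*.9925,-.2756*.122,.9613])
k=np.array([453.2,82.9,105])
print(go(k+40*n,7.3,16))
E
```

```text
[0.0358, 0.0512, 0.1456, -0.1, -16.0, -0.3]
```

Emit:
drive_tool([
  [0.015, 0.02, 0.01, 0, -4, 0, 0],
  [0.03, 0.04, 0.03, 0, -8, 0, 0],
  [0.036, 0.051, 0.05, 0, -12, 0, 0],
  [0.036, 0.051, 0.075, 0, -16, 0, 0],
  [0.036, 0.051, 0.1, 0, -16, 0, 0],
  [0.036, 0.051, 0.12, 0, -16, 0, 0],
  [0.036, 0.051, 0.135, 0, -16, 0, 0],
  [0.036, 0.051, 0.145, 0, -16, 0, 0],
  [0.036, 0.051, 0.146, 0, -16, 0, 0],
  [0.036, 0.051, 0.146, 0, -16, 0, 0],
])

```text
clock: 10.8
tool_pos: [442.0, 81.9, 143.7]
tcp_rot: [-0.061, 0.988, 0.009, 0.139]
ft_force: [0.2, -0.4, -0.8]
grip_width: 0.2
finger_force: 0.0
```

```bash
python3 - <<'E'
from h import *
k=np.array([453.2,82.9,105])
print(go(k,7.3,16))
p=shot('wrist','w3.png'); print(px(p,k))
E
```

```text
[-0.0001, -0.0004, 0.0403, -0.1, 0.1, -0.3]
[np.float64(315.5249936583418), np.float64(232.2152059194184)]
```

View pics/w3.png

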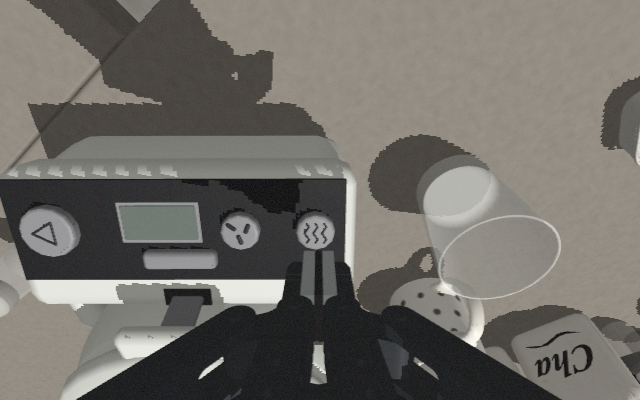

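The steam key shows at (316,232), where I projected it, so I can press.

Emit:
drive_tool([
  [0, 0, 0.01, 0, 0, 0, 0],
  [0, 0, 0.02, 0, 0, 0, 0],
  [0, 0, 0.03, 0, 0, 0, 0],
  [0, 0, 0.036, 0, 0, 0, 0],
  [0, 0, 0.04, 0, 0, 0, 0],
  [0, 0, 0.043, 0, 0, 0, 0],
  [0, 0, 0.045, 0, 0, 0, 0],
  [0, 0, 0.047, 0, 0, 0, 0],
  [0, 0, 0.048, 0, 0, 0, 0],
  [0, 0, 0.048, 0, 0, 0, 0],
])

```text
clock: 12.1
tool_pos: [453.7, 83.3, 99.4]
tcp_rot: [-0.06, 0.989, 0.01, 0.137]
ft_force: [-25.4, -5.1, 47.1]
grip_width: -0.0
finger_force: 26.2
```

```bash
python3 - <<'E'
from h import *
print(go([453.2,82.9,105],7.3,16), env.observe()['ft_force'])
E
```

```text
[-0.001, -0.0003, -0.0056, 0.1, -0.2, -0.4] [-25.36500297  -5.09891049  47.08513234]
```

The force rose to about 53 N with the tip 5.6 mm past the key top, so the key bottomed out. Now I retract and measure for the start key.

Emit:
drive_tool([
  [0, 0, -0.004, 0, 0, 0, 0],
  [0, 0, -0.01, 0, 0, 0, 0],
  [0, 0, -0.02, 0, 0, 0, 0],
  [0, 0, -0.035, 0, 0, 0, 0],
  [0, 0, -0.048, 0, 0, 0, 0],
  [0, -0.03, -0.048, 0, 0, 0, 0],
  [0, -0.07, -0.048, 0, 0, 0, 0],
  [0, -0.11, -0.048, 0, 0, 0, 0],
  [0, -0.14, -0.048, 0, 0, 0, 0],
  [0, -0.14, -0.048, 0, 0, 0, 0],
])

```text
clock: 13.35
tool_pos: [459.0, -59.3, 143.9]
tcp_rot: [-0.058, 0.988, 0.008, 0.14]
ft_force: [-0.3, 0.6, -0.2]
grip_width: 0.1
finger_force: 0.0
```

```bash
python3 - <<'E'
from h import *
k=np.array([473.7,-71.7,105])
print(go(k,7.3,16))
p=shot('wrist','w4.png'); print(px(p,k),find(p,'start_key_top'))
E
```

```text
[-0.0018, -0.0141, 0.041, -0.2, 0.1, -0.5]
[np.float64(292.05951010698516), np.float64(234.48743314569685)] [(0.77, [473.7, -69.4, 103.1]), (0.44, [476.0, 4.3, 108.5])]
```

View pics/w4.png

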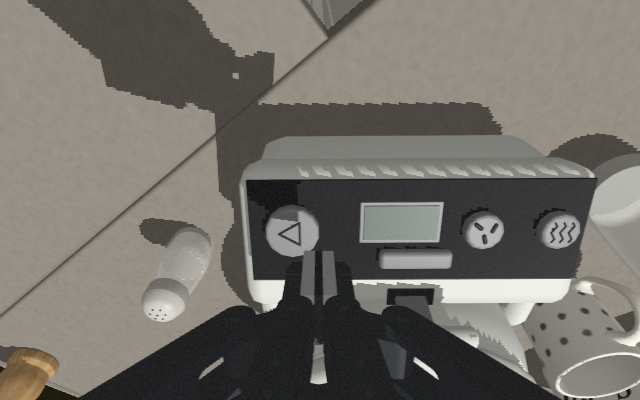

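The start key shows at (292,230) against a prediction of (292,234), and the steam key is back out. I'll move 14 mm sideways and press.

Emit:
drive_tool([
  [-0.001, -0.008, 0, 0, 0, 0, 0],
  [-0.001, -0.014, 0.005, 0, 0, 0, 0],
  [-0.001, -0.014, 0.015, 0, 0, 0, 0],
  [-0.001, -0.014, 0.027, 0, 0, 0, 0],
  [-0.001, -0.014, 0.035, 0, 0, 0, 0],
  [-0.001, -0.014, 0.04, 0, 0, 0, 0],
  [-0.001, -0.014, 0.043, 0, 0, 0, 0],
  [-0.001, -0.014, 0.046, 0, 0, 0, 0],
  [-0.001, -0.014, 0.048, 0, 0, 0, 0],
  [-0.001, -0.014, 0.048, 0, 0, 0, 0],
])

```text
clock: 14.7
tool_pos: [473.7, -68.2, 99.7]
tcp_rot: [-0.06, 0.989, 0.012, 0.138]
ft_force: [-24.2, 3.2, 46.2]
grip_width: 0.3
finger_force: 25.5
```

```bash
python3 - <<'E'
from h import *
print(go([473.7,-71.7,105],7.3,16), env.observe()['ft_force'])
E
```

```text
[-0.001, -0.0034, -0.0053, 0.3, -0.1, -0.4] [-24.23504826   3.15302819  46.19469791]
```

Emit:
drive_tool([
  [0, 0, -0.004, 0, 0, 0, 0],
  [0, 0, -0.01, 0, 0, 0, 0],
  [0, 0, -0.025, 0, 0, 0, 0],
  [0, 0, -0.045, 0, 0, 0, 0],
  [0, 0, -0.07, 0, 0, 0, 0],
  [0, 0, -0.1, 0, 0, 0, 0],
  [0, 0, -0.13, 0, 0, 0, 0],
  [0, 0, -0.15, 0, 0, 0, 0],
  [0, 0, -0.15, 0, 0, 0, 0],
  [0, 0, -0.15, 0, 0, 0, 0],
])

```text
clock: 15.95
tool_pos: [432.9, -74.4, 240.7]
tcp_rot: [-0.061, 0.988, 0.009, 0.138]
ft_force: [-0.5, 0.5, -0.2]
grip_width: -0.3
finger_force: 0.0
```

```bash
python3 - <<'E'
from h import *
p=shot('wrist','w5.png');shot('scene','s5.png')
a=cv2.imread('pics/w5.png');b=cv2.imread('pics/s5.png')[100:300,150:400]
cv2.imwrite('pics/m5.png',np.hstack([cv2.resize(a,(400,250)),cv2.resize(b,(312,250))]))
E
```

```text
(no output)
```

View pics/m5.png

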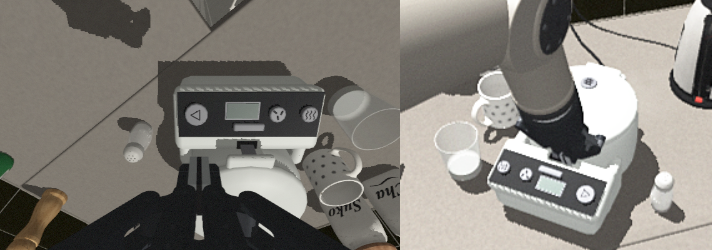

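The lid is still shut, all the keys are out, the tumbler, mug and salt shaker haven't moved, and the tool is clear of everything. I'm handing in.

```bash
python3 -c "
from station import env
print(env.close_job())"
```

```text
the job is handed in; nothing more can be done
None
```

The lid is latched shut, the steam key and then the start key were each pressed fully in and came back out, nothing else was touched, and the job was handed in at about 16 s.

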